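# Put away the specimens after a microscope session

## Task

Clear up after the microscope session. First stand the two loose amber vials in the brown wooden tray, out of the way; only after that put the red-lidded and the blue-lidded white pots in the green tray and lay the stepped wooden pinning block flat, steps up, in the blue tray. Keep all the vials and pots upright throughout, each standing on its tray's floor, and don't push about the vial and the pot that are already in the trays.

Things in the scene. Friction and masses are not known exactly. Their poses are not given: they have to be found in the camera images.
- vial_black: Round glass specimen vial of amber glass, standing upright, 65 mm tall: body 30 across up to height 46, then a black screw cap 26 across and 19 tall. About 45 g. Origin at the centre of its underside, z up along its axis. It starts on the bench, in a rough row between the robot and the trays, with at least 25 mm free all round.
- vial_yellow: Round glass specimen vial of amber glass, standing upright, 65 mm tall: body 30 across up to height 46, then a yellow screw cap 26 across and 19 tall. About 45 g. Origin at the centre of its underside, z up along its axis. It starts on the bench, in a rough row between the robot and the trays, with at least 25 mm free all round.
- pot_red: Round white sample pot with a red lid, standing upright, 48 mm tall: white body 46 across up to height 34, then the lid 48 across and 14 tall. About 60 g. Origin at the centre of its underside, z up along its axis. It starts on the bench, in a rough row between the robot and the trays, with at least 25 mm free all round.
- pot_blue: Round white sample pot with a blue lid, standing upright, 48 mm tall: white body 46 across up to height 34, then the lid 48 across and 14 tall. About 60 g. Origin at the centre of its underside, z up along its axis. It starts on the bench, in a rough row between the robot and the trays, with at least 25 mm free all round.
- pin_block: Brown wooden stepped pinning block, 84 mm long (x), 28 wide (y): three steps each 28 long, 36 tall at the -x end, 24 in the middle, 12 at the +x end. About 60 g, centre of mass 9 from the origin towards -x. Origin at the centre of its underside, z up. Its x starts within 35 degrees of the robot's x. Starts in the same row as the vials and pots, 25 mm free beside it.
- wood_tray: Brown wooden tray with a cork floor, the vial tray, fixed to the bench. Floor 4 mm thick (all sizes in mm), rim top 20 above the bench, walls 5 thick; inside it measures 76 along its x and 170 along its y. Origin on the bench under its centre, z up; it is turned by up to 7 degrees from the robot's axes. One white-capped vial already stands near its -y end.
- green_tray: Green plastic tray, the pot tray, fixed to the bench. Floor 4 mm thick (all sizes in mm), rim top 20 above the bench, walls 5 thick; inside it measures 80 along its x and 200 along its y. Origin on the bench under its centre, z up; it is turned by up to 7 degrees from the robot's axes. One white-lidded pot already stands near its -y end.
- blue_tray: Blue plastic tray, the tool tray, empty, fixed to the bench. Floor 4 mm thick (all sizes in mm), rim top 12 above the bench, walls 5 thick; inside it measures 100 along its x and 130 along its y. Origin on the bench under its centre, z up; it is turned by up to 7 degrees from the robot's axes. 
- vial_kept: Round glass specimen vial of amber glass, standing upright, 65 mm tall: body 30 across up to height 46, then a white screw cap 26 across and 19 tall. About 45 g. Origin at the centre of its underside, z up along its axis. It already stands in the wooden tray, about 61 from the tray's origin towards the tray's -y, and stays there.
- pot_kept: Round white sample pot with a white lid, standing upright, 48 mm tall: white body 46 across up to height 34, then the lid 48 across and 14 tall. About 60 g. Origin at the centre of its underside, z up along its axis. It already stands in the green tray, about 69 from the tray's origin towards the tray's -y, and stays there.
Things that resemble listed ones, but are neither listed nor needed, are in the scene too. There is more than one size of the green_tray; the job needs the larger.

How it is judged:
By the outcome, as a careful person would: the job done as asked, in the order asked, and still so for the second after the job is handed in, with the robot touching nothing.
It also fails if it takes over 112 s, if anything falls off the work surface, if the arm or the gripper's body presses on something with over 40 N, if the wrist force passes 120 N, or if a joint passes its speed limit or range.

## Robot

A 6-joint arm with a two-finger parallel gripper is mounted at the origin on the work surface. World frame = base frame: x ahead of the robot, y to its left, z up, the work surface at z = 0. Lengths are in m, angles in degrees, forces in N, time in s.
With the tool pointing down it reaches from about 0.35 to 0.875 m from the base axis. Payload 4.2 kg.
Tool frame: the origin (TCP) lies between the finger pads; the fingertips stand 14 mm ahead of it and the grasp point (between the pads) lies 5 mm behind it; z points along the fingers, y is the line along which they close (so a half turn about z gives the same grasp; the last joint's range is limited). The gripper opens to 87 mm and grips with 3 to 60 N. Pads are 19 mm wide; open, the fingers measure 117 mm over their backs; the gripper's body (75 mm by 190 mm) begins 51 mm behind the grasp point.
Start: joints at [-51.933, 22.042, 0.453, 0, -68.411, -14.817], TCP at [0.247, -0.574, 0.237] pointing down, gripper open.
Joint ranges: [-179.83, 179.83], [-69.29, 118.12], [-61.27, 80.66], [-181.25, 117.63], [-171.15, -9.14], [-177.46, 177.46]. Speed limits (degrees/s): [159.86, 159.86, 180, 180, 180, 180].

## Interface

Orientations are given as a 3x3 rotation matrix whose columns are the frame's x, y, z axes.
In Python, from station import * gives the robot as it stands. The module is installed in compiled form; this text tells all that it offers.
- The arm moves only by the tool play_rows, never from a script. Its argument "steps" is a list of rows, each an object of numbers: "ax", "ay", "az": the turn, a rotation vector about the tool's x, y, z in degrees; "dx", "dy", "dz": the shift along the tool's x, y, z in mm; "claw": the finger opening in mm, from 0 to 87. A call has 1 to 20 rows; each row shifts and turns the commanded pose from where the row before left it, along the tool's axes as they then stand; what a row does not reach is not made up. A row lasts 1/10 s, in which the tool goes at most 50 mm and 8.59 degrees, less where a joint would pass 70% of its speed; a pose out of reach is approached as far as the arm can. A call with a gripper value outside its range is refused whole. The fingers move at their own pace and stop on an object; the grip force is fixed at half the most. Time passes only in rows, so rows that do not move let the fingers close. It gives the time, the measured TCP pose, the force, the opening and the grip force at its end, in the units of the state.
- sense(): the state, without advancing time (a new reading comes with each control period).
- capture(name): name is "side" or "top"; returns a dict with "frame" (480x640x3 uint8, blue, green, red), "range_z" (480x640 float32, m along the optical axis (not along the pixel's ray), 0 where there is no reading), "fx", "fy", "cx", "cy" (pixels), "k1" (the pictures are not rectified: a ray, as slopes to the right and down, at radius r is drawn at 1 + k1 r^2 times it, then the intrinsics apply), "xyz" and "rotation" of the camera in the world. Camera axes: x right, y down, z forward; pixel columns grow to the right and rows downward; lengths in m; the calibration is good to about 2 mm. A picture is of the moment at which its call begins.
- finish_job(): hands the job in; it is judged then, once.
The state is a dict: "time_s": time; "joints": joint angles; "joint_velocities": joint speeds; "effort": joint torques, N m; "tcp_pos": TCP position; "ee_rot": TCP orientation; "wrist_force": force on the tool from outside, world axes, zero at the start; "moment": the same for the moment, N m; "gripper_width": opening from 0.0 (shut) to 1.0 (fully open); "gripper_force": force on a finger pad.
Only numpy, scipy, OpenCV 4.12 (cv2) and the standard library are available. Lean on these libraries where they do the work, as an engineer would, in place of code of your own. Each camera call takes 0.05 s, during which the arm holds its last target. There are 200 camera calls.

## Working session

There is one attempt and no reset: what is moved stays moved. The work goes in short steps, Python scripts to look and compute and a tool call to move; the robot and the scene stay as the last step left them, time stands still between calls to the robot, and variables do not carry over. Pictures are saved under pics/ and viewed, at most 14 in all, crops included, and the job is handed in when it is done.

Besides the shell and the picture viewer there is one more tool, called after "Call:" as name(argument=value, ...), one argument or row to a line, values as JSON. play_rows: Moves the arm, as the interface text tells. Its arguments: {"type":"object","properties":{"steps":{"type":"array"}},"required":["steps"]}

```bash
mkdir -p pics
python3 - <<'E'
from station import *
import cv2,numpy as np
s=sense();print(s)
for n in("top","side"):
    c=capture(n);cv2.imwrite(f"pics/{n}0.png",c["frame"]);np.savez(n+"0.npz",**c)
    print(n,[(k,c[k]) for k in c if k not in("frame","range_z")],(c["range_z"]>0).mean())
E
```

```text
{'time_s': 0.0, 'joints': array([-5.19342677e+01,  2.20884824e+01,  3.78996075e-01, -2.83885254e-02,
       -6.84107893e+01, -1.48171857e+01]), 'joint_velocities': array([ 0.07895273,  0.12288722, -0.02459817, -0.02400757,  0.0346858 ,
        0.0246561 ]), 'effort': array([-4.53357634e-04, -3.90662599e+01,  1.87403977e+01,  4.21992168e+00,
        1.09994930e-02, -2.03876466e-04]), 'tcp_pos': array([ 0.24649244, -0.57371022,  0.23547978]), 'ee_rot': array([[-9.18873317e-01, -3.94551594e-01, -9.31547799e-04],
       [-3.94552683e-01,  9.18871280e-01,  1.93673774e-03],
       [ 9.18295574e-05,  2.14716131e-03, -9.99997691e-01]]), 'wrist_force': array([ 0.07504518, -0.37062919, -0.37765683]), 'moment': array([ 0.01063641, -0.0264064 ,  0.01094285]), 'gripper_force': 0.0, 'gripper_width': 0.9970473360392972}
top [('fx', 458.1814217706349), ('fy', 458.1814217706349), ('cx', 322.48485551772035), ('cy', 240.76963877486236), ('k1', -0.03536237868581567), ('xyz', array([0.40571731, 0.06683468, 1.09606959])), ('rotation', array([[-1.12107787e-03, -9.94251516e-01,  1.07063837e-01],
       [-9.99996286e-01,  8.48647438e-04, -2.59008750e-03],
       [ 2.48433898e-03, -1.07066343e-01, -9.94248775e-01]]))] 0.996142578125
side [('fx', 590.9456483380691), ('fy', 590.9456483380691), ('cx', 331.37269878704024), ('cy', 230.41084262031436), ('k1', 0.017279935949063033), ('xyz', array([-0.12421045, -0.64944607,  1.01572522])), ('rotation', array([[ 0.76515048, -0.45677001,  0.45376855],
       [-0.6438403 , -0.5469698 ,  0.53506422],
       [ 0.0037964 , -0.70155912, -0.71260114]]))] 0.99591796875
```

View pics/top0.png

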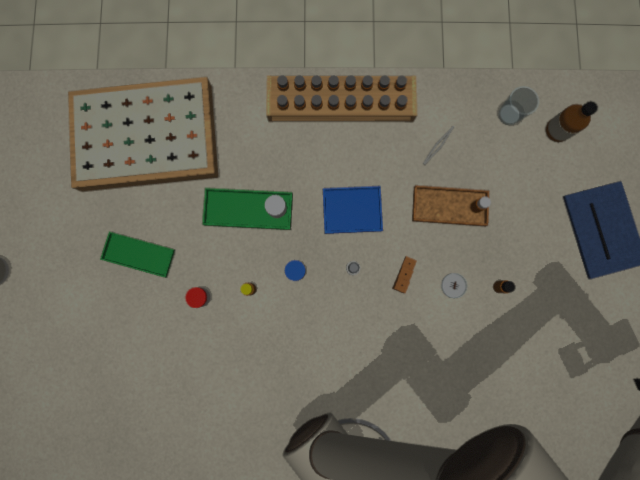

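View pics/side0.png

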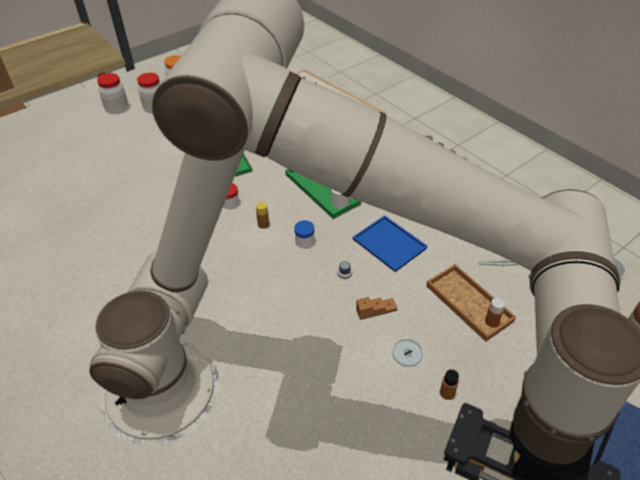

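The top view shows:
- **Items to move:** black vial (504,287), yellow vial (248,289), blue pot (295,270), red pot (196,297), pinning block (404,275).
- **Trays:** wood (451,206), blue (352,210), large green with the white pot (248,209).
- **Not needed:** small green tray (138,255), grey-capped bottle (353,268), petri dish (454,286), plus the rack, bottles and red-lidded pots at the far edge of the side view.

The side view shows the same row. The arm hides part of it.

```bash
cat > h.py <<'E'
import numpy as np, cv2
def slopes(c,uv):
    K=np.array([[c["fx"],0,c["cx"]],[0,c["fy"],c["cy"]],[0,0,1.]])
    return cv2.undistortPoints(np.float64(uv).reshape(-1,1,2),K,np.array([float(c["k1"]),0,0,0])).reshape(-1,2)
def rays(c,uv):
    s=slopes(c,uv); return np.c_[s,np.ones(len(s))]@c["rotation"].T
def pts(c,uv):                      # by range
    uv=np.asarray(uv); d=c["range_z"][uv[:,1].astype(int),uv[:,0].astype(int)]
    return c["xyz"]+rays(c,uv)*d[:,None]
def on_plane(c,uv,z):
    r=rays(c,uv); return c["xyz"]+r*((z-c["xyz"][2])/r[:,2])[:,None]
def two_view(c1,u1,c2,u2):
    a,b=rays(c1,[u1])[0],rays(c2,[u2])[0]
    t=np.linalg.lstsq(np.c_[a,-b],c2["xyz"]-c1["xyz"],rcond=None)[0]
    p,q=c1["xyz"]+a*t[0],c2["xyz"]+b*t[1]; return (p+q)/2,np.linalg.norm(p-q)
def mask(c,box,lo,hi):
    h=cv2.cvtColor(c["frame"],cv2.COLOR_BGR2HSV); m=cv2.inRange(h,lo,hi)
    k=np.zeros_like(m); x0,y0,x1,y1=box; k[y0:y1,x0:x1]=m[y0:y1,x0:x1]
    n,l,s,ce=cv2.connectedComponentsWithStats(k); i=1+s[1:,4].argmax()
    return (l==i),ce[i],s[i]
def uvs(m): return np.argwhere(m)[:,::-1].astype(float)
E
python3 - <<'E'
from h import *
t=dict(np.load("top0.npz"));s=dict(np.load("side0.npz"))
spec={"red":((175,280,220,315),(205,180,245,215),(0,150,80),(8,255,255)),
"yel":((235,275,262,303),(250,195,275,215),(20,120,80),(35,255,255)),
"blue":((280,255,312,285),(288,215,322,240),(100,120,60),(125,255,255)),
"blk":((490,275,520,300),(438,365,465,384),(0,0,0),(180,255,45)),
}
for k,(bt,bs,lo,hi) in spec.items():
    m,c,st=mask(t,bt,lo,hi); m2,c2,st2=mask(s,bs,lo,hi)
    P=pts(t,uvs(m)); 
    z=np.percentile(P[:,2],90); top=uvs(m)[P[:,2]>z-.006]
    q=on_plane(t,top,np.median(pts(t,top)[:,2]))[:,:2].astype(np.float32)
    print(k,c.round(1),st[2:],c2.round(1),st2[2:],"ztop",round(float(np.median(pts(t,top)[:,2])),4),"circ",cv2.minEnclosingCircle(q),"mean",q.mean(0),"2view",two_view(t,c,s,c2))
for k,b,lo,hi in(("wood",(400,180,500,235),(5,70,40),(25,255,255)),("green",(195,180,300,235),(50,100,30),(85,255,255)),("bluet",(315,180,390,240),(100,120,60),(125,255,255)),("block",(388,250,422,298),(3,90,40),(20,255,255))):
    m,c,st=mask(t,b,lo,hi);P=pts(t,uvs(m));
    (cx,cy),(w,h),a=cv2.minAreaRect(P[:,:2].astype(np.float32)*1000)
    print(k,c.round(1),st[4],"rect",[round(v,1) for v in(cx,cy,w,h,a)],"z pct",np.percentile(P[:,2],[2,10,50,90,98]).round(4))
f=t["frame"]
cv2.imwrite("pics/crop1.png",cv2.resize(f[170:310,90:290],None,fx=4,fy=4,interpolation=cv2.INTER_CUBIC)); cv2.imwrite("pics/crop2.png",cv2.resize(f[170:310,330:530],None,fx=4,fy=4,interpolation=cv2.INTER_CUBIC))
E
```

```text
red [195.6 297.3] [ 20  20 331] [232.1 191.2] [10 14 94] ztop 0.0494 circ ((0.38961681723594666, 0.35265931487083435), 0.02344108559191227) mean [0.3894279 0.3534299] 2view (array([0.39384559, 0.3524526 , 0.03695128]), np.float64(0.011424112349034336))
yel [246.  288.7] [ 13  12 114] [261.3 207.9] [ 10  13 105] ztop 0.0665 circ ((0.4092790186405182, 0.23639382421970367), 0.012793111614882946) mean [0.40907657 0.23603784] 2view (array([0.40912477, 0.23732656, 0.05338168]), np.float64(0.00044475346706528623))
blue [294.6 270.1] [ 20  20 316] [303.9 228.8] [ 19  17 264] ztop 0.0496 circ ((0.4513601064682007, 0.12808334827423096), 0.022854071110486984) mean [0.4512937 0.128034 ] 2view (array([0.45167382, 0.12841991, 0.03976   ]), np.float64(0.00023447723708471546))
blk [507.6 286.3] [ 14  11 111] [451. 377.] [ 13  14 150] ztop 0.0663 circ ((0.4127868115901947, -0.3547786772251129), 0.012658418156206608) mean [ 0.41313043 -0.35492274] 2view (array([ 0.41305491, -0.35712622,  0.05517809]), np.float64(0.0001122347600869146))
wood [449.1 205.5] 2657 rect [561.4, -124.7, 151.7, 469.8, 21.2] z pct [0.002  0.0038 0.0069 0.0222 0.0469]
green [243.2 209. ] 2817 rect [565.9, 183.6, 359.8, 166.5, 60.9] z pct [0.0014 0.0033 0.0063 0.0203 0.0238]
bluet [352.2 209.4] 2563 rect [529.6, -6.4, 142.2, 250.2, 89.0] z pct [0.0017 0.0034 0.0063 0.0122 0.0163]
block [404.6 274.7] 455 rect [413.8, -55.8, 75.7, 233.8, 21.7] z pct [0.0108 0.0126 0.0258 0.0387 0.0404]
```

View pics/crop1.png

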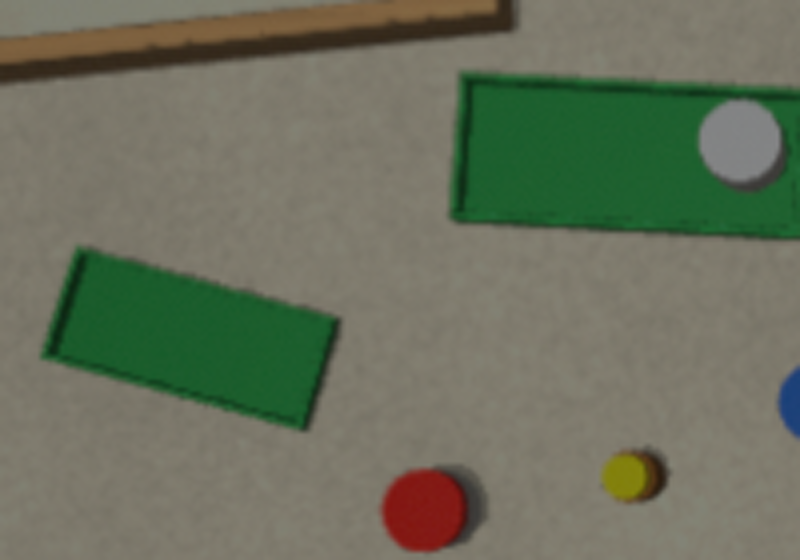

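View pics/crop2.png

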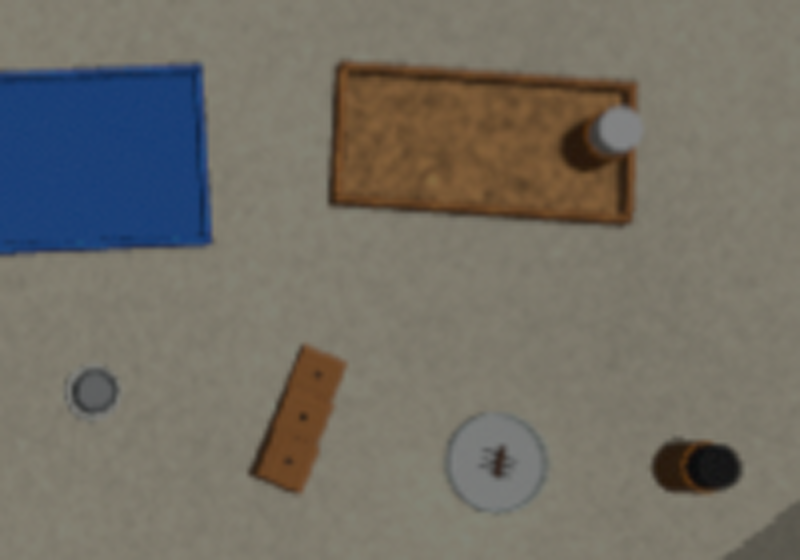

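Crop 1 confirms that the green tray at (248,209) is the larger one and holds the white-lidded pot. The one at (138,255) is clearly smaller. Crop 2 shows the block at (404,275), with the black vial at (504,287) and the petri dish as separate things.

Run:
```python
from h import *
t=dict(np.load("top0.npz"));s=dict(np.load("side0.npz"))
for k,b,lo,hi,zr in(("wood",(400,180,500,235),(5,70,40),(25,255,255),.02),("green",(195,180,300,235),(50,100,30),(85,255,255),.02),("bluet",(315,180,390,240),(100,120,60),(125,255,255),.012)):
    m,c,st=mask(t,b,lo,hi);u=uvs(m);P=pts(t,u);ok=abs(P[:,2]-zr)<.004
    cn=cv2.findContours(cv2.morphologyEx(m.astype(np.uint8),cv2.MORPH_CLOSE,np.ones((3,3))),0,1)[0][0]
    Pc=on_plane(t,cn.reshape(-1,2),zr)
    for l,Q in(("rimpts",P[ok]),("contour",Pc)):
        (cx,cy),(w,h),a=cv2.minAreaRect(Q[:,:2].astype(np.float32)*1000); print(k,l,[round(v,1) for v in(cx,cy,w,h,a)])
m,c,st=mask(t,(388,250,422,298),(3,90,40),(20,255,255));u=uvs(m);P=pts(t,u);ok=(P[:,2]>.004)&(P[:,2]<.05)
for lo,hi in((.006,.019),(.020,.031),(.032,.045)):
    Q=P[(P[:,2]>lo)&(P[:,2]<hi)];print("step",len(Q),np.median(Q[:,2]).round(4),Q[:,:2].mean(0).round(4),[np.round(v,4) for v in cv2.minAreaRect(Q[:,:2].astype(np.float32)*1000)])
print([np.round(v,1) for v in cv2.minAreaRect(P[ok][:,:2].astype(np.float32)*1000)])
B=pts(t,np.argwhere(np.ones((20,100)))[:,::-1]+[330,300]);print("bench z",np.median(B[:,2]), "wood floor",np.median(pts(t,np.argwhere(np.ones((10,20)))[:,::-1]+[435,200])[:,2]))
S=pts(s,np.argwhere(np.ones((10,20)))[:,::-1]+[465,290]);print("side: wood floor",np.median(S[:,2]),"blue floor",np.median(pts(s,np.argwhere(np.ones((10,20)))[:,::-1]+[385,240])[:,2]))
for n,uvb in(("vk",(484,203)),("pk",(275,206))): print(n,np.median(pts(t,np.array(uvb)+np.argwhere(np.ones((5,5)))-2),0).round(4))
ms,cs,_=mask(s,(350,290,400,322),(3,90,40),(20,255,255));Q=pts(s,uvs(ms));Q=Q[(Q[:,2]>.03)&(Q[:,2]<.05)];print("side tall top",Q.mean(0))
```

```text
wood rimpts [608.1, -243.2, 179.8, 86.7, 85.8]
wood contour [607.0, -242.4, 182.8, 89.0, 85.8]
green rimpts [599.8, 243.6, 208.5, 88.5, 87.1]
green contour [599.2, 243.5, 208.7, 89.3, 87.0]
bluet rimpts [598.6, -7.5, 108.6, 138.1, 2.4]
bluet contour [598.5, -7.5, 108.3, 138.3, 2.4]
step 140 0.0135 [ 0.4674 -0.139 ] [array([ 443.0012, -128.866 ]), array([27.968 , 82.9972]), np.float64(65.7536)]
step 153 0.0255 [ 0.4417 -0.1275] [array([ 430.5105, -123.8116]), array([28.3839, 56.305 ]), np.float64(66.1649)]
step 155 0.0377 [ 0.4176 -0.118 ] [array([ 417.6565, -118.208 ]), array([27.9472, 28.3422]), np.float64(66.6051)]
[array([ 442.8, -129.2]), array([28.5, 83.3]), np.float64(66.4)]
bench z 0.0016472036053110095 wood floor 0.005991845160483789
side: wood floor 0.004175218009401793 blue floor 0.003457668019722804
vk [ 0.6021 -0.3046  0.0712]
pk [0.5987 0.1737 0.054 ]
side tall top [ 0.41518778 -0.12086415  0.03508311]
```

Call:
play_rows(
  steps=[
    {"az": 7.73, "claw": 60},
    {"az": 7.73, "claw": 60},
    {"az": 7.73, "claw": 60},
    {"dx": -28, "dy": 36, "claw": 60},
    {"dx": -28, "dy": 36, "claw": 60},
    {"dx": -28, "dy": 36, "claw": 60},
    {"dx": -28, "dy": 36, "claw": 60},
    {"dx": -28, "dy": 36, "claw": 60},
    {"dx": -27, "dy": 37, "claw": 60},
    {"claw": 60},
    {"claw": 60},
  ],
)

```text
invalid input at $.steps[0]: expected keys ax, ay, az, dx, dy, dz, claw
```

All seven keys are required in every row.

Call:
play_rows(
  steps=[
    {"ax": 0, "ay": 0, "az": 7.73, "dx": 0, "dy": 0, "dz": 0, "claw": 60},
    {"ax": 0, "ay": 0, "az": 7.73, "dx": 0, "dy": 0, "dz": 0, "claw": 60},
    {"ax": 0, "ay": 0, "az": 7.73, "dx": 0, "dy": 0, "dz": 0, "claw": 60},
    {"ax": 0, "ay": 0, "az": 0, "dx": -28, "dy": 36, "dz": 0, "claw": 60},
    {"ax": 0, "ay": 0, "az": 0, "dx": -28, "dy": 36, "dz": 0, "claw": 60},
    {"ax": 0, "ay": 0, "az": 0, "dx": -28, "dy": 36, "dz": 0, "claw": 60},
    {"ax": 0, "ay": 0, "az": 0, "dx": -28, "dy": 36, "dz": 0, "claw": 60},
    {"ax": 0, "ay": 0, "az": 0, "dx": -28, "dy": 36, "dz": 0, "claw": 60},
    {"ax": 0, "ay": 0, "az": 0, "dx": -27, "dy": 37, "dz": 0, "claw": 60},
    {"ax": 0, "ay": 0, "az": 0, "dx": 0, "dy": 0, "dz": 0, "claw": 60},
    {"ax": 0, "ay": 0, "az": 0, "dx": 0, "dy": 0, "dz": 0, "claw": 60},
  ],
)

```text
time_s: 1.2
tcp_pos: [0.414, -0.356, 0.2363]
ee_rot: [[-1.0, -0.003, -0.001], [-0.003, 1.0, 0.0], [0.001, 0.0, -1.0]]
wrist_force: [0.1, -0.2, -0.7]
gripper_width: 0.69
gripper_force: 0.0
```

Call:
play_rows(
  steps=[
    {"ax": 0, "ay": 0, "az": 0, "dx": 0, "dy": 0, "dz": 45, "claw": 60},
    {"ax": 0, "ay": 0, "az": 0, "dx": 0, "dy": 0, "dz": 45, "claw": 60},
    {"ax": 0, "ay": 0, "az": 0, "dx": 0, "dy": 0, "dz": 40, "claw": 60},
    {"ax": 0, "ay": 0, "az": 0, "dx": 0, "dy": 0, "dz": 30, "claw": 60},
    {"ax": 0, "ay": 0, "az": 0, "dx": 0, "dy": 0, "dz": 25, "claw": 60},
    {"ax": 0, "ay": 0, "az": 0, "dx": 0, "dy": 0, "dz": 16, "claw": 60},
    {"ax": 0, "ay": 0, "az": 0, "dx": 0, "dy": 0, "dz": 0, "claw": 60},
    {"ax": 0, "ay": 0, "az": 0, "dx": 0, "dy": 0, "dz": 0, "claw": 20},
    {"ax": 0, "ay": 0, "az": 0, "dx": 0, "dy": 0, "dz": 0, "claw": 20},
    {"ax": 0, "ay": 0, "az": 0, "dx": 0, "dy": 0, "dz": 0, "claw": 20},
    {"ax": 0, "ay": 0, "az": 0, "dx": 0, "dy": 0, "dz": 0, "claw": 20},
    {"ax": 0, "ay": 0, "az": 0, "dx": 0, "dy": 0, "dz": 0, "claw": 20},
    {"ax": 0, "ay": 0, "az": 0, "dx": 0, "dy": 0, "dz": 0, "claw": 20},
    {"ax": 0, "ay": 0, "az": 0, "dx": 0, "dy": 0, "dz": 0, "claw": 20},
  ],
)

```text
time_s: 2.6
tcp_pos: [0.4138, -0.3571, 0.0362]
ee_rot: [[-1.0, -0.001, 0.001], [-0.001, 1.0, -0.0], [-0.001, -0.0, -1.0]]
wrist_force: [-0.9, 1.4, 5.1]
gripper_width: 0.336
gripper_force: 30.0
```

Call:
play_rows(
  steps=[
    {"ax": 0, "ay": 0, "az": 0, "dx": 0, "dy": 0, "dz": -10, "claw": 20},
    {"ax": 0, "ay": 0, "az": 0, "dx": 0, "dy": 0, "dz": -25, "claw": 20},
    {"ax": 0, "ay": 0, "az": 0, "dx": 0, "dy": 0, "dz": -30, "claw": 20},
    {"ax": 0, "ay": 0, "az": 0, "dx": 0, "dy": 0, "dz": -30, "claw": 20},
    {"ax": 0, "ay": 0, "az": 0, "dx": 0, "dy": 0, "dz": -25, "claw": 20},
    {"ax": 0, "ay": 0, "az": 0, "dx": -14, "dy": 8, "dz": 0, "claw": 20},
    {"ax": 0, "ay": 0, "az": 0, "dx": -24, "dy": 14, "dz": 0, "claw": 20},
    {"ax": 0, "ay": 0, "az": 0, "dx": -30, "dy": 18, "dz": 0, "claw": 20},
    {"ax": 0, "ay": 0, "az": 0, "dx": -30, "dy": 18, "dz": 0, "claw": 20},
    {"ax": 0, "ay": 0, "az": 0, "dx": -30, "dy": 18, "dz": 0, "claw": 20},
    {"ax": 0, "ay": 0, "az": 0, "dx": -30, "dy": 18, "dz": 0, "claw": 20},
    {"ax": 0, "ay": 0, "az": 0, "dx": -22, "dy": 12, "dz": 0, "claw": 20},
    {"ax": 0, "ay": 0, "az": 0, "dx": -14, "dy": 8, "dz": 0, "claw": 20},
    {"ax": 0, "ay": 0, "az": 0, "dx": 0, "dy": 0, "dz": 0, "claw": 20},
    {"ax": 0, "ay": 0, "az": 0, "dx": 0, "dy": 0, "dz": 0, "claw": 20},
  ],
)

```text
time_s: 4.1
tcp_pos: [0.6067, -0.2427, 0.1547]
ee_rot: [[-1.0, -0.001, -0.002], [-0.001, 1.0, 0.001], [0.002, 0.001, -1.0]]
wrist_force: [-0.1, 0.0, -0.2]
gripper_width: 0.338
gripper_force: 30.0
```

Call:
play_rows(
  steps=[
    {"ax": 0, "ay": 0, "az": 0, "dx": 0, "dy": 0, "dz": 25, "claw": 20},
    {"ax": 0, "ay": 0, "az": 0, "dx": 0, "dy": 0, "dz": 35, "claw": 20},
    {"ax": 0, "ay": 0, "az": 0, "dx": 0, "dy": 0, "dz": 28, "claw": 20},
    {"ax": 0, "ay": 0, "az": 0, "dx": 0, "dy": 0, "dz": 15, "claw": 20},
    {"ax": 0, "ay": 0, "az": 0, "dx": 0, "dy": 0, "dz": 7, "claw": 20},
    {"ax": 0, "ay": 0, "az": 0, "dx": 0, "dy": 0, "dz": 2, "claw": 20},
    {"ax": 0, "ay": 0, "az": 0, "dx": 0, "dy": 0, "dz": 1, "claw": 20},
    {"ax": 0, "ay": 0, "az": 0, "dx": 0, "dy": 0, "dz": 0, "claw": 20},
    {"ax": 0, "ay": 0, "az": 0, "dx": 0, "dy": 0, "dz": 0, "claw": 20},
    {"ax": 0, "ay": 0, "az": 0, "dx": 0, "dy": 0, "dz": 0, "claw": 20},
  ],
)

```text
time_s: 5.1
tcp_pos: [0.6078, -0.2429, 0.0434]
ee_rot: [[-1.0, -0.001, 0.001], [-0.001, 1.0, -0.0], [-0.001, -0.0, -1.0]]
wrist_force: [-0.3, -0.2, 0.0]
gripper_width: 0.335
gripper_force: 30.0
```

Call:
play_rows(
  steps=[
    {"ax": 0, "ay": 0, "az": 0, "dx": 0, "dy": 0, "dz": 1.5, "claw": 20},
    {"ax": 0, "ay": 0, "az": 0, "dx": 0, "dy": 0, "dz": 1, "claw": 20},
    {"ax": 0, "ay": 0, "az": 0, "dx": 0, "dy": 0, "dz": 0.5, "claw": 20},
    {"ax": 0, "ay": 0, "az": 0, "dx": 0, "dy": 0, "dz": 0, "claw": 20},
    {"ax": 0, "ay": 0, "az": 0, "dx": 0, "dy": 0, "dz": 0, "claw": 20},
    {"ax": 0, "ay": 0, "az": 0, "dx": 0, "dy": 0, "dz": 0, "claw": 20},
  ],
)

```text
time_s: 5.7
tcp_pos: [0.6075, -0.2428, 0.0403]
ee_rot: [[-1.0, -0.001, 0.0], [-0.001, 1.0, -0.0], [-0.0, -0.0, -1.0]]
wrist_force: [-2.4, 1.6, 5.1]
gripper_width: 0.336
gripper_force: 30.0
```

Call:
play_rows(
  steps=[
    {"ax": 0, "ay": 0, "az": 0, "dx": 0, "dy": 0, "dz": 0, "claw": 42},
    {"ax": 0, "ay": 0, "az": 0, "dx": 0, "dy": 0, "dz": 0, "claw": 42},
    {"ax": 0, "ay": 0, "az": 0, "dx": 0, "dy": 0, "dz": 0, "claw": 42},
    {"ax": 0, "ay": 0, "az": 0, "dx": 0, "dy": 0, "dz": 0, "claw": 42},
    {"ax": 0, "ay": 0, "az": 0, "dx": 0, "dy": 0, "dz": -10, "claw": 42},
    {"ax": 0, "ay": 0, "az": 0, "dx": 0, "dy": 0, "dz": -30, "claw": 42},
    {"ax": 0, "ay": 0, "az": 0, "dx": 0, "dy": 0, "dz": -40, "claw": 42},
    {"ax": 0, "ay": 0, "az": 0, "dx": 0, "dy": 0, "dz": -40, "claw": 42},
    {"ax": 0, "ay": 0, "az": 0, "dx": 0, "dy": 0, "dz": -30, "claw": 60},
    {"ax": 0, "ay": 0, "az": 0, "dx": 0, "dy": 0, "dz": 0, "claw": 60},
  ],
)

```text
time_s: 6.7
tcp_pos: [0.6102, -0.2438, 0.1966]
ee_rot: [[-1.0, -0.002, 0.012], [-0.002, 1.0, -0.003], [-0.012, -0.004, -1.0]]
wrist_force: [0.3, 0.1, 0.7]
gripper_width: 0.59
gripper_force: 0.0
```

Call:
play_rows(
  steps=[
    {"ax": 0, "ay": 0, "az": 0, "dx": 18, "dy": 40, "dz": 0, "claw": 60},
    {"ax": 0, "ay": 0, "az": 0, "dx": 18, "dy": 40, "dz": 0, "claw": 60},
    {"ax": 0, "ay": 0, "az": 0, "dx": 18, "dy": 40, "dz": 0, "claw": 60},
    {"ax": 0, "ay": 0, "az": 0, "dx": 18, "dy": 40, "dz": 0, "claw": 60},
    {"ax": 0, "ay": 0, "az": 0, "dx": 18, "dy": 40, "dz": 0, "claw": 60},
    {"ax": 0, "ay": 0, "az": 0, "dx": 18, "dy": 40, "dz": 0, "claw": 60},
    {"ax": 0, "ay": 0, "az": 0, "dx": 18, "dy": 40, "dz": 0, "claw": 60},
    {"ax": 0, "ay": 0, "az": 0, "dx": 18, "dy": 40, "dz": 0, "claw": 60},
    {"ax": 0, "ay": 0, "az": 0, "dx": 18, "dy": 40, "dz": 0, "claw": 60},
    {"ax": 0, "ay": 0, "az": 0, "dx": 18, "dy": 40, "dz": 0, "claw": 60},
    {"ax": 0, "ay": 0, "az": 0, "dx": 18, "dy": 40, "dz": 0, "claw": 60},
    {"ax": 0, "ay": 0, "az": 0, "dx": 0, "dy": 39, "dz": 0, "claw": 60},
    {"ax": 0, "ay": 0, "az": 0, "dx": 0, "dy": 0, "dz": 0, "claw": 60},
    {"ax": 0, "ay": 0, "az": 0, "dx": 0, "dy": 0, "dz": 0, "claw": 60},
  ],
)

```text
time_s: 8.1
tcp_pos: [0.4083, 0.2365, 0.1893]
ee_rot: [[-1.0, -0.003, -0.001], [-0.003, 1.0, -0.001], [0.001, -0.001, -1.0]]
wrist_force: [-0.2, -1.3, 0.4]
gripper_width: 0.69
gripper_force: 0.0
```

Run:
```python
from station import *
from h import *
t=capture("top");s=capture("side")
cv2.imwrite("pics/t1.png",np.hstack([cv2.resize(t["frame"][150:310,390:540],None,fx=2.6,fy=2.6),cv2.resize(s["frame"][220:380,390:540],None,fx=2.6,fy=2.6)]))
m,c,st=mask(t,(430,180,475,235),(0,0,0),(180,255,45)); P=pts(t,uvs(m)); P=P[P[:,2]>.06];print(len(P),P.mean(0),st)
```

```text
89 [ 0.60577007 -0.24189948  0.0699156 ] [451 197  12  11  99]
```

View pics/t1.png

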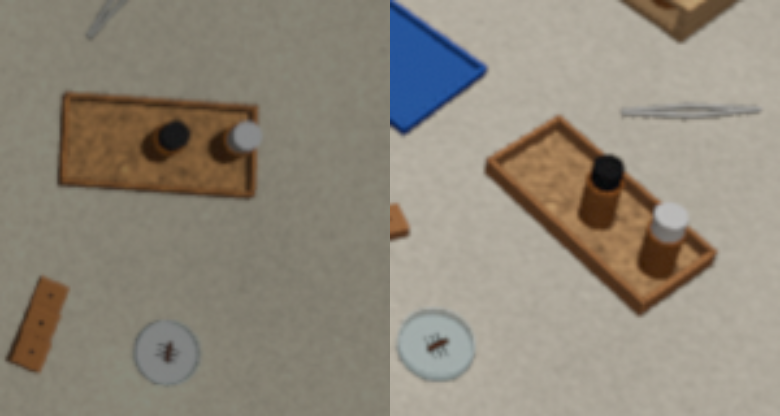

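Both views show the black vial standing upright in the wooden tray: crop (173,140) from the top and (603,190) from the side. The white-capped one hasn't moved. Next is the yellow vial.

Call:
play_rows(
  steps=[
    {"ax": 0, "ay": 0, "az": 0, "dx": 0, "dy": 0, "dz": 45, "claw": 60},
    {"ax": 0, "ay": 0, "az": 0, "dx": 0, "dy": 0, "dz": 40, "claw": 60},
    {"ax": 0, "ay": 0, "az": 0, "dx": 0, "dy": 0, "dz": 30, "claw": 60},
    {"ax": 0, "ay": 0, "az": 0, "dx": 0, "dy": 0, "dz": 22, "claw": 60},
    {"ax": 0, "ay": 0, "az": 0, "dx": 0, "dy": 0, "dz": 16, "claw": 60},
    {"ax": 0, "ay": 0, "az": 0, "dx": 0, "dy": 0, "dz": 0, "claw": 60},
    {"ax": 0, "ay": 0, "az": 0, "dx": 0, "dy": 0, "dz": 0, "claw": 20},
    {"ax": 0, "ay": 0, "az": 0, "dx": 0, "dy": 0, "dz": 0, "claw": 20},
    {"ax": 0, "ay": 0, "az": 0, "dx": 0, "dy": 0, "dz": 0, "claw": 20},
    {"ax": 0, "ay": 0, "az": 0, "dx": 0, "dy": 0, "dz": 0, "claw": 20},
    {"ax": 0, "ay": 0, "az": 0, "dx": 0, "dy": 0, "dz": 0, "claw": 20},
    {"ax": 0, "ay": 0, "az": 0, "dx": 0, "dy": 0, "dz": 0, "claw": 20},
    {"ax": 0, "ay": 0, "az": 0, "dx": 0, "dy": 0, "dz": 0, "claw": 20},
  ],
)

```text
time_s: 9.5
tcp_pos: [0.4092, 0.2363, 0.0371]
ee_rot: [[-1.0, -0.001, 0.001], [-0.001, 1.0, 0.001], [-0.001, 0.001, -1.0]]
wrist_force: [-0.2, 0.1, 5.0]
gripper_width: 0.335
gripper_force: 30.0
```

Call:
play_rows(
  steps=[
    {"ax": 0, "ay": 0, "az": 0, "dx": 0, "dy": 0, "dz": -10, "claw": 20},
    {"ax": 0, "ay": 0, "az": 0, "dx": 0, "dy": 0, "dz": -25, "claw": 20},
    {"ax": 0, "ay": 0, "az": 0, "dx": 0, "dy": 0, "dz": -30, "claw": 20},
    {"ax": 0, "ay": 0, "az": 0, "dx": 0, "dy": 0, "dz": -30, "claw": 20},
    {"ax": 0, "ay": 0, "az": 0, "dx": 0, "dy": 0, "dz": -25, "claw": 20},
    {"ax": 0, "ay": 0, "az": 0, "dx": -7, "dy": -15, "dz": 0, "claw": 20},
    {"ax": 0, "ay": 0, "az": 0, "dx": -15, "dy": -30, "dz": 0, "claw": 20},
    {"ax": 0, "ay": 0, "az": 0, "dx": -18, "dy": -37, "dz": 0, "claw": 20},
    {"ax": 0, "ay": 0, "az": 0, "dx": -18, "dy": -37, "dz": 0, "claw": 20},
    {"ax": 0, "ay": 0, "az": 0, "dx": -18, "dy": -37, "dz": 0, "claw": 20},
    {"ax": 0, "ay": 0, "az": 0, "dx": -18, "dy": -37, "dz": 0, "claw": 20},
    {"ax": 0, "ay": 0, "az": 0, "dx": -18, "dy": -37, "dz": 0, "claw": 20},
    {"ax": 0, "ay": 0, "az": 0, "dx": -18, "dy": -37, "dz": 0, "claw": 20},
    {"ax": 0, "ay": 0, "az": 0, "dx": -18, "dy": -37, "dz": 0, "claw": 20},
    {"ax": 0, "ay": 0, "az": 0, "dx": -18, "dy": -37, "dz": 0, "claw": 20},
    {"ax": 0, "ay": 0, "az": 0, "dx": -18, "dy": -37, "dz": 0, "claw": 20},
    {"ax": 0, "ay": 0, "az": 0, "dx": -12, "dy": -26, "dz": 0, "claw": 20},
    {"ax": 0, "ay": 0, "az": 0, "dx": -7, "dy": -15, "dz": 0, "claw": 20},
    {"ax": 0, "ay": 0, "az": 0, "dx": 0, "dy": 0, "dz": 0, "claw": 20},
    {"ax": 0, "ay": 0, "az": 0, "dx": 0, "dy": 0, "dz": 0, "claw": 20},
  ],
)

```text
time_s: 11.5
tcp_pos: [0.6117, -0.1823, 0.1563]
ee_rot: [[-1.0, -0.001, -0.001], [-0.001, 1.0, 0.001], [0.001, 0.001, -1.0]]
wrist_force: [-0.7, 1.1, -0.9]
gripper_width: 0.338
gripper_force: 30.0
```

Call:
play_rows(
  steps=[
    {"ax": 0, "ay": 0, "az": 0, "dx": 0, "dy": 0, "dz": 25, "claw": 20},
    {"ax": 0, "ay": 0, "az": 0, "dx": 0, "dy": 0, "dz": 35, "claw": 20},
    {"ax": 0, "ay": 0, "az": 0, "dx": 0, "dy": 0, "dz": 28, "claw": 20},
    {"ax": 0, "ay": 0, "az": 0, "dx": 0, "dy": 0, "dz": 15, "claw": 20},
    {"ax": 0, "ay": 0, "az": 0, "dx": 0, "dy": 0, "dz": 7, "claw": 20},
    {"ax": 0, "ay": 0, "az": 0, "dx": 0, "dy": 0, "dz": 3, "claw": 20},
    {"ax": 0, "ay": 0, "az": 0, "dx": 0, "dy": 0, "dz": 1.5, "claw": 20},
    {"ax": 0, "ay": 0, "az": 0, "dx": 0, "dy": 0, "dz": 0.5, "claw": 20},
    {"ax": 0, "ay": 0, "az": 0, "dx": 0, "dy": 0, "dz": 0.5, "claw": 20},
    {"ax": 0, "ay": 0, "az": 0, "dx": 0, "dy": 0, "dz": 0, "claw": 20},
    {"ax": 0, "ay": 0, "az": 0, "dx": 0, "dy": 0, "dz": 0, "claw": 20},
    {"ax": 0, "ay": 0, "az": 0, "dx": 0, "dy": 0, "dz": 0, "claw": 20},
  ],
)

```text
time_s: 12.7
tcp_pos: [0.6124, -0.1829, 0.0413]
ee_rot: [[-1.0, -0.001, 0.0], [-0.001, 1.0, -0.0], [-0.0, -0.0, -1.0]]
wrist_force: [-0.1, -0.9, -1.1]
gripper_width: 0.336
gripper_force: 30.0
```

Call:
play_rows(
  steps=[
    {"ax": 0, "ay": 0, "az": 0, "dx": 0, "dy": 0, "dz": 0.5, "claw": 20},
    {"ax": 0, "ay": 0, "az": 0, "dx": 0, "dy": 0, "dz": 0, "claw": 20},
    {"ax": 0, "ay": 0, "az": 0, "dx": 0, "dy": 0, "dz": 0, "claw": 40},
    {"ax": 0, "ay": 0, "az": 0, "dx": 0, "dy": 0, "dz": 0, "claw": 40},
    {"ax": 0, "ay": 0, "az": 0, "dx": 0, "dy": 0, "dz": 0, "claw": 40},
    {"ax": 0, "ay": 0, "az": 0, "dx": 0, "dy": 0, "dz": 0, "claw": 40},
    {"ax": 0, "ay": 0, "az": 0, "dx": 0, "dy": 0, "dz": -10, "claw": 40},
    {"ax": 0, "ay": 0, "az": 0, "dx": 0, "dy": 0, "dz": -30, "claw": 40},
    {"ax": 0, "ay": 0, "az": 0, "dx": 0, "dy": 0, "dz": -40, "claw": 40},
    {"ax": 0, "ay": 0, "az": 0, "dx": 0, "dy": 0, "dz": -40, "claw": 40},
    {"ax": 0, "ay": 0, "az": 0, "dx": 0, "dy": 0, "dz": -30, "claw": 60},
    {"ax": 0, "ay": 0, "az": 0, "dx": 0, "dy": 0, "dz": 0, "claw": 60},
    {"ax": 0, "ay": 0, "az": 0, "dx": 0, "dy": 0, "dz": 0, "claw": 60},
  ],
)

```text
time_s: 14.0
tcp_pos: [0.6125, -0.1827, 0.1919]
ee_rot: [[-1.0, -0.001, 0.002], [-0.001, 1.0, 0.0], [-0.002, 0.0, -1.0]]
wrist_force: [0.1, -0.5, -0.4]
gripper_width: 0.637
gripper_force: 0.0
```

Call:
play_rows(
  steps=[
    {"ax": 0, "ay": 0, "az": 0, "dx": 20, "dy": 39, "dz": 0, "claw": 70},
    {"ax": 0, "ay": 0, "az": 0, "dx": 20, "dy": 39, "dz": 0, "claw": 70},
    {"ax": 0, "ay": 0, "az": 0, "dx": 20, "dy": 39, "dz": 0, "claw": 70},
    {"ax": 0, "ay": 0, "az": 0, "dx": 20, "dy": 39, "dz": 0, "claw": 70},
    {"ax": 0, "ay": 0, "az": 0, "dx": 20, "dy": 39, "dz": 0, "claw": 70},
    {"ax": 0, "ay": 0, "az": 0, "dx": 20, "dy": 39, "dz": 0, "claw": 70},
    {"ax": 0, "ay": 0, "az": 0, "dx": 20, "dy": 39, "dz": 0, "claw": 70},
    {"ax": 0, "ay": 0, "az": 0, "dx": 21, "dy": 38, "dz": 0, "claw": 70},
    {"ax": 0, "ay": 0, "az": 0, "dx": 0, "dy": 0, "dz": 0, "claw": 70},
    {"ax": 0, "ay": 0, "az": 0, "dx": 0, "dy": 0, "dz": 0, "claw": 70},
  ],
)

```text
time_s: 15.0
tcp_pos: [0.45, 0.1284, 0.1897]
ee_rot: [[-1.0, -0.004, -0.002], [-0.004, 1.0, -0.001], [0.002, -0.001, -1.0]]
wrist_force: [0.8, -0.8, 0.8]
gripper_width: 0.805
gripper_force: 0.0
```

Run:
```python
from station import *
from h import *
print(sense()["joints"].round(1))
t=capture("top");s=capture("side")
cv2.imwrite("pics/t2.png",np.hstack([cv2.resize(t["frame"][150:310,390:540],None,fx=2.6,fy=2.6),cv2.resize(s["frame"][220:380,390:540],None,fx=2.6,fy=2.6)]))
m,c,st=mask(t,(410,180,475,235),(0,0,0),(180,255,45)); P=pts(t,uvs(m)); P=P[P[:,2]>.06];print(len(P),P.mean(0))
m,c,st=mask(t,(405,180,475,235),(20,120,80),(35,255,255)); P=pts(t,uvs(m)); P=P[P[:,2]>.06];print(len(P),P.mean(0))
```

```text
[  35.9    9.3  -24.8   -0.   -56.1 -125.7]
92 [ 0.60545365 -0.24157452  0.07008875]
108 [ 0.61149869 -0.18350262  0.07050739]
```

View pics/t2.png

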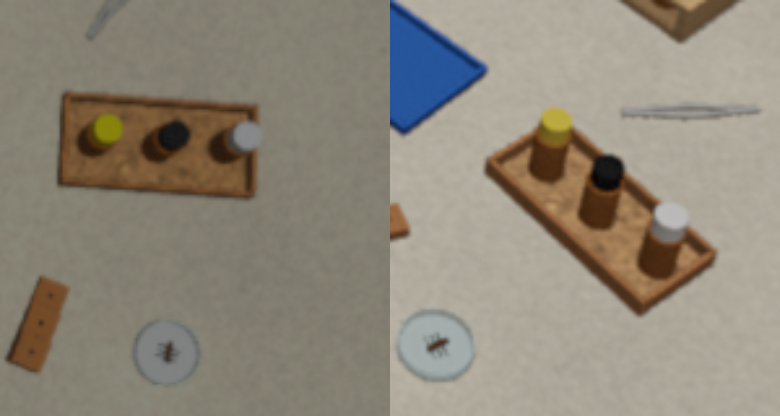

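Crop 2 shows all three vials upright in the wooden tray: yellow (107,130), black (173,135) and white (243,137). Vials are done, so pots next, starting with blue and gripping along x.

Call:
play_rows(
  steps=[
    {"ax": 0, "ay": 0, "az": -8.2, "dx": 0, "dy": 0, "dz": 8, "claw": 70},
    {"ax": 0, "ay": 0, "az": -8.2, "dx": 0, "dy": 0, "dz": 8, "claw": 70},
    {"ax": 0, "ay": 0, "az": -8.2, "dx": 0, "dy": 0, "dz": 8, "claw": 70},
    {"ax": 0, "ay": 0, "az": -8.2, "dx": 0, "dy": 0, "dz": 8, "claw": 70},
    {"ax": 0, "ay": 0, "az": -8.2, "dx": 0, "dy": 0, "dz": 8, "claw": 70},
    {"ax": 0, "ay": 0, "az": -8.2, "dx": 0, "dy": 0, "dz": 8, "claw": 70},
    {"ax": 0, "ay": 0, "az": -8.2, "dx": 0, "dy": 0, "dz": 8, "claw": 70},
    {"ax": 0, "ay": 0, "az": -8.2, "dx": 0, "dy": 0, "dz": 8, "claw": 70},
    {"ax": 0, "ay": 0, "az": -8.2, "dx": 0, "dy": 0, "dz": 8, "claw": 70},
    {"ax": 0, "ay": 0, "az": -8.2, "dx": 0, "dy": 0, "dz": 8, "claw": 70},
    {"ax": 0, "ay": 0, "az": -8.2, "dx": 0, "dy": -1, "dz": 8, "claw": 70},
    {"ax": 0, "ay": 0, "az": 0, "dx": 0, "dy": 0, "dz": 0, "claw": 70},
    {"ax": 0, "ay": 0, "az": 0, "dx": 0, "dy": 0, "dz": 0, "claw": 70},
  ],
)

```text
time_s: 16.4
tcp_pos: [0.4523, 0.1268, 0.1023]
ee_rot: [[-0.0, -1.0, -0.001], [-1.0, 0.0, -0.001], [0.001, 0.001, -1.0]]
wrist_force: [0.6, -0.6, 0.3]
gripper_width: 0.804
gripper_force: 0.0
```

Call:
play_rows(
  steps=[
    {"ax": 0, "ay": 0, "az": 0, "dx": -1.5, "dy": 1, "dz": 25, "claw": 70},
    {"ax": 0, "ay": 0, "az": 0, "dx": 0, "dy": 0, "dz": 25, "claw": 70},
    {"ax": 0, "ay": 0, "az": 0, "dx": 0, "dy": 0, "dz": 16, "claw": 70},
    {"ax": 0, "ay": 0, "az": 0, "dx": 0, "dy": 0, "dz": 0, "claw": 70},
    {"ax": 0, "ay": 0, "az": 0, "dx": 0, "dy": 0, "dz": 0, "claw": 40},
    {"ax": 0, "ay": 0, "az": 0, "dx": 0, "dy": 0, "dz": 0, "claw": 40},
    {"ax": 0, "ay": 0, "az": 0, "dx": 0, "dy": 0, "dz": 0, "claw": 40},
    {"ax": 0, "ay": 0, "az": 0, "dx": 0, "dy": 0, "dz": 0, "claw": 40},
    {"ax": 0, "ay": 0, "az": 0, "dx": 0, "dy": 0, "dz": 0, "claw": 40},
    {"ax": 0, "ay": 0, "az": 0, "dx": 0, "dy": 0, "dz": 0, "claw": 40},
  ],
)

```text
time_s: 17.4
tcp_pos: [0.4514, 0.1296, 0.0374]
ee_rot: [[0.005, -1.0, 0.001], [-1.0, -0.005, 0.001], [-0.001, -0.001, -1.0]]
wrist_force: [-2.0, 0.4, 6.9]
gripper_width: 0.542
gripper_force: 30.0
```

Call:
play_rows(
  steps=[
    {"ax": 0, "ay": 0, "az": 0, "dx": 0, "dy": 0, "dz": -10, "claw": 40},
    {"ax": 0, "ay": 0, "az": 0, "dx": 0, "dy": 0, "dz": -25, "claw": 40},
    {"ax": 0, "ay": 0, "az": 0, "dx": 0, "dy": 0, "dz": -30, "claw": 40},
    {"ax": 0, "ay": 0, "az": 0, "dx": 0, "dy": 0, "dz": -25, "claw": 40},
    {"ax": 0, "ay": 0, "az": 0, "dx": 0, "dy": 0, "dz": -10, "claw": 40},
    {"ax": 0, "ay": 0, "az": 0, "dx": -10, "dy": -13, "dz": 0, "claw": 40},
    {"ax": 0, "ay": 0, "az": 0, "dx": -17, "dy": -22, "dz": 0, "claw": 40},
    {"ax": 0, "ay": 0, "az": 0, "dx": -20, "dy": -26, "dz": 0, "claw": 40},
    {"ax": 0, "ay": 0, "az": 0, "dx": -20, "dy": -26, "dz": 0, "claw": 40},
    {"ax": 0, "ay": 0, "az": 0, "dx": -20, "dy": -26, "dz": 0, "claw": 40},
    {"ax": 0, "ay": 0, "az": 0, "dx": -17, "dy": -22, "dz": 0, "claw": 40},
    {"ax": 0, "ay": 0, "az": 0, "dx": -10, "dy": -13, "dz": 0, "claw": 40},
    {"ax": 0, "ay": 0, "az": 0, "dx": 0, "dy": 0, "dz": 0, "claw": 40},
    {"ax": 0, "ay": 0, "az": 0, "dx": 0, "dy": 0, "dz": 0, "claw": 40},
  ],
)

```text
time_s: 18.8
tcp_pos: [0.5975, 0.2436, 0.1352]
ee_rot: [[0.004, -1.0, -0.003], [-1.0, -0.004, -0.001], [0.001, 0.003, -1.0]]
wrist_force: [-0.1, 0.2, -0.7]
gripper_width: 0.542
gripper_force: 30.0
```

Call:
play_rows(
  steps=[
    {"ax": 0, "ay": 0, "az": 0, "dx": 0, "dy": 0, "dz": 20, "claw": 40},
    {"ax": 0, "ay": 0, "az": 0, "dx": 0, "dy": 0, "dz": 30, "claw": 40},
    {"ax": 0, "ay": 0, "az": 0, "dx": 0, "dy": 0, "dz": 22, "claw": 40},
    {"ax": 0, "ay": 0, "az": 0, "dx": 0, "dy": 0, "dz": 12, "claw": 40},
    {"ax": 0, "ay": 0, "az": 0, "dx": 0, "dy": 0, "dz": 6, "claw": 40},
    {"ax": 0, "ay": 0, "az": 0, "dx": 0, "dy": 0, "dz": 2, "claw": 40},
    {"ax": 0, "ay": 0, "az": 0, "dx": 0, "dy": 0, "dz": 0, "claw": 40},
    {"ax": 0, "ay": 0, "az": 0, "dx": 0, "dy": 0, "dz": 0, "claw": 40},
    {"ax": 0, "ay": 0, "az": 0, "dx": 0, "dy": 0, "dz": 0, "claw": 40},
  ],
)

```text
time_s: 19.7
tcp_pos: [0.5989, 0.2444, 0.0456]
ee_rot: [[0.005, -1.0, 0.002], [-1.0, -0.005, 0.001], [-0.001, -0.002, -1.0]]
wrist_force: [-0.8, 0.0, -0.8]
gripper_width: 0.539
gripper_force: 30.0
```

Call:
play_rows(
  steps=[
    {"ax": 0, "ay": 0, "az": 0, "dx": 0, "dy": 0, "dz": 2, "claw": 40},
    {"ax": 0, "ay": 0, "az": 0, "dx": 0, "dy": 0, "dz": 1.5, "claw": 40},
    {"ax": 0, "ay": 0, "az": 0, "dx": 0, "dy": 0, "dz": 0.7, "claw": 40},
    {"ax": 0, "ay": 0, "az": 0, "dx": 0, "dy": 0, "dz": 0, "claw": 40},
    {"ax": 0, "ay": 0, "az": 0, "dx": 0, "dy": 0, "dz": 0, "claw": 40},
    {"ax": 0, "ay": 0, "az": 0, "dx": 0, "dy": 0, "dz": 0, "claw": 40},
  ],
)

```text
time_s: 20.3
tcp_pos: [0.5986, 0.2441, 0.0415]
ee_rot: [[0.005, -1.0, 0.001], [-1.0, -0.005, 0.0], [-0.0, -0.001, -1.0]]
wrist_force: [-2.0, -0.9, 5.5]
gripper_width: 0.538
gripper_force: 30.0
```

Call:
play_rows(
  steps=[
    {"ax": 0, "ay": 0, "az": 0, "dx": 0, "dy": 0, "dz": 0, "claw": 62},
    {"ax": 0, "ay": 0, "az": 0, "dx": 0, "dy": 0, "dz": 0, "claw": 62},
    {"ax": 0, "ay": 0, "az": 0, "dx": 0, "dy": 0, "dz": 0, "claw": 62},
    {"ax": 0, "ay": 0, "az": 0, "dx": 0, "dy": 0, "dz": 0, "claw": 62},
    {"ax": 0, "ay": 0, "az": 0, "dx": 0, "dy": 0, "dz": -10, "claw": 62},
    {"ax": 0, "ay": 0, "az": 0, "dx": 0, "dy": 0, "dz": -30, "claw": 62},
    {"ax": 0, "ay": 0, "az": 0, "dx": 0, "dy": 0, "dz": -40, "claw": 62},
    {"ax": 0, "ay": 0, "az": 0, "dx": 0, "dy": 0, "dz": -40, "claw": 62},
    {"ax": 0, "ay": 0, "az": 0, "dx": 0, "dy": 0, "dz": -10, "claw": 70},
    {"ax": 0, "ay": 0, "az": 0, "dx": -18, "dy": 35, "dz": 0, "claw": 70},
    {"ax": 0, "ay": 0, "az": 0, "dx": -18, "dy": 35, "dz": 0, "claw": 70},
    {"ax": 0, "ay": 0, "az": 0, "dx": -18, "dy": 35, "dz": 0, "claw": 70},
    {"ax": 0, "ay": 0, "az": 0, "dx": -18, "dy": 35, "dz": 0, "claw": 70},
    {"ax": 0, "ay": 0, "az": 0, "dx": -18, "dy": 35, "dz": 0, "claw": 70},
    {"ax": 0, "ay": 0, "az": 0, "dx": -18, "dy": 34, "dz": 0, "claw": 70},
    {"ax": 0, "ay": 0, "az": 0, "dx": 0, "dy": 0, "dz": 0, "claw": 70},
    {"ax": 0, "ay": 0, "az": 0, "dx": 0, "dy": 0, "dz": 0, "claw": 70},
    {"ax": 0, "ay": 0, "az": 0, "dx": 0, "dy": 0, "dz": 0, "claw": 70},
  ],
)

```text
time_s: 22.1
tcp_pos: [0.3895, 0.3509, 0.1705]
ee_rot: [[0.004, -1.0, 0.0], [-1.0, -0.004, 0.0], [-0.0, -0.0, -1.0]]
wrist_force: [-0.4, 0.3, 0.6]
gripper_width: 0.804
gripper_force: 0.0
```

Call:
play_rows(
  steps=[
    {"ax": 0, "ay": 0, "az": 0, "dx": -2, "dy": 0, "dz": 35, "claw": 70},
    {"ax": 0, "ay": 0, "az": 0, "dx": 0, "dy": 0, "dz": 35, "claw": 70},
    {"ax": 0, "ay": 0, "az": 0, "dx": 0, "dy": 0, "dz": 30, "claw": 70},
    {"ax": 0, "ay": 0, "az": 0, "dx": 0, "dy": 0, "dz": 20, "claw": 70},
    {"ax": 0, "ay": 0, "az": 0, "dx": 0, "dy": 0, "dz": 13, "claw": 70},
    {"ax": 0, "ay": 0, "az": 0, "dx": 0, "dy": 0, "dz": 0, "claw": 70},
    {"ax": 0, "ay": 0, "az": 0, "dx": 0, "dy": 0, "dz": 0, "claw": 40},
    {"ax": 0, "ay": 0, "az": 0, "dx": 0, "dy": 0, "dz": 0, "claw": 40},
    {"ax": 0, "ay": 0, "az": 0, "dx": 0, "dy": 0, "dz": 0, "claw": 40},
    {"ax": 0, "ay": 0, "az": 0, "dx": 0, "dy": 0, "dz": 0, "claw": 40},
    {"ax": 0, "ay": 0, "az": 0, "dx": 0, "dy": 0, "dz": 0, "claw": 40},
    {"ax": 0, "ay": 0, "az": 0, "dx": 0, "dy": 0, "dz": 0, "claw": 40},
  ],
)

```text
time_s: 23.3
tcp_pos: [0.3893, 0.3534, 0.0382]
ee_rot: [[0.005, -1.0, 0.001], [-1.0, -0.005, 0.001], [-0.001, -0.001, -1.0]]
wrist_force: [-0.1, -1.0, 4.5]
gripper_width: 0.544
gripper_force: 30.0
```

Call:
play_rows(
  steps=[
    {"ax": 0, "ay": 0, "az": 0, "dx": 0, "dy": 0, "dz": -10, "claw": 40},
    {"ax": 0, "ay": 0, "az": 0, "dx": 0, "dy": 0, "dz": -25, "claw": 40},
    {"ax": 0, "ay": 0, "az": 0, "dx": 0, "dy": 0, "dz": -30, "claw": 40},
    {"ax": 0, "ay": 0, "az": 0, "dx": 0, "dy": 0, "dz": -25, "claw": 40},
    {"ax": 0, "ay": 0, "az": 0, "dx": 0, "dy": 0, "dz": -10, "claw": 40},
    {"ax": 0, "ay": 0, "az": 0, "dx": 3, "dy": -15, "dz": 0, "claw": 40},
    {"ax": 0, "ay": 0, "az": 0, "dx": 5, "dy": -25, "dz": 0, "claw": 40},
    {"ax": 0, "ay": 0, "az": 0, "dx": 7, "dy": -33, "dz": 0, "claw": 40},
    {"ax": 0, "ay": 0, "az": 0, "dx": 7, "dy": -33, "dz": 0, "claw": 40},
    {"ax": 0, "ay": 0, "az": 0, "dx": 7, "dy": -33, "dz": 0, "claw": 40},
    {"ax": 0, "ay": 0, "az": 0, "dx": 7, "dy": -33, "dz": 0, "claw": 40},
    {"ax": 0, "ay": 0, "az": 0, "dx": 5, "dy": -25, "dz": 0, "claw": 40},
    {"ax": 0, "ay": 0, "az": 0, "dx": 3, "dy": -16, "dz": 0, "claw": 40},
    {"ax": 0, "ay": 0, "az": 0, "dx": 0, "dy": 0, "dz": 0, "claw": 40},
    {"ax": 0, "ay": 0, "az": 0, "dx": 0, "dy": 0, "dz": 0, "claw": 40},
  ],
)

```text
time_s: 24.8
tcp_pos: [0.6018, 0.309, 0.1351]
ee_rot: [[0.003, -1.0, -0.003], [-1.0, -0.003, -0.002], [0.002, 0.003, -1.0]]
wrist_force: [-1.2, -0.4, -1.0]
gripper_width: 0.543
gripper_force: 30.0
```

Call:
play_rows(
  steps=[
    {"ax": 0, "ay": 0, "az": 0, "dx": 0, "dy": 0, "dz": 20, "claw": 40},
    {"ax": 0, "ay": 0, "az": 0, "dx": 0, "dy": 0, "dz": 30, "claw": 40},
    {"ax": 0, "ay": 0, "az": 0, "dx": 0, "dy": 0, "dz": 22, "claw": 40},
    {"ax": 0, "ay": 0, "az": 0, "dx": 0, "dy": 0, "dz": 12, "claw": 40},
    {"ax": 0, "ay": 0, "az": 0, "dx": 0, "dy": 0, "dz": 7, "claw": 40},
    {"ax": 0, "ay": 0, "az": 0, "dx": 0, "dy": 0, "dz": 3, "claw": 40},
    {"ax": 0, "ay": 0, "az": 0, "dx": 0, "dy": 0, "dz": 1, "claw": 40},
    {"ax": 0, "ay": 0, "az": 0, "dx": 0, "dy": 0, "dz": 0, "claw": 40},
    {"ax": 0, "ay": 0, "az": 0, "dx": 0, "dy": 0, "dz": 0, "claw": 40},
    {"ax": 0, "ay": 0, "az": 0, "dx": 0, "dy": 0, "dz": 0, "claw": 40},
  ],
)

```text
time_s: 25.8
tcp_pos: [0.6025, 0.3102, 0.0431]
ee_rot: [[0.004, -1.0, 0.001], [-1.0, -0.004, 0.001], [-0.001, -0.001, -1.0]]
wrist_force: [-0.7, -1.0, -0.8]
gripper_width: 0.541
gripper_force: 30.0
```

Call:
play_rows(
  steps=[
    {"ax": 0, "ay": 0, "az": 0, "dx": 0, "dy": 0, "dz": 0.7, "claw": 40},
    {"ax": 0, "ay": 0, "az": 0, "dx": 0, "dy": 0, "dz": 0.5, "claw": 40},
    {"ax": 0, "ay": 0, "az": 0, "dx": 0, "dy": 0, "dz": 0, "claw": 40},
    {"ax": 0, "ay": 0, "az": 0, "dx": 0, "dy": 0, "dz": 0, "claw": 40},
    {"ax": 0, "ay": 0, "az": 0, "dx": 0, "dy": 0, "dz": 0, "claw": 62},
    {"ax": 0, "ay": 0, "az": 0, "dx": 0, "dy": 0, "dz": 0, "claw": 62},
    {"ax": 0, "ay": 0, "az": 0, "dx": 0, "dy": 0, "dz": 0, "claw": 62},
    {"ax": 0, "ay": 0, "az": 0, "dx": 0, "dy": 0, "dz": 0, "claw": 62},
    {"ax": 0, "ay": 0, "az": 0, "dx": 0, "dy": 0, "dz": -10, "claw": 62},
    {"ax": 0, "ay": 0, "az": 0, "dx": 0, "dy": 0, "dz": -30, "claw": 62},
    {"ax": 0, "ay": 0, "az": 0, "dx": 0, "dy": 0, "dz": -40, "claw": 62},
    {"ax": 0, "ay": 0, "az": 0, "dx": 0, "dy": 0, "dz": -40, "claw": 62},
    {"ax": 0, "ay": 0, "az": 0, "dx": 0, "dy": 0, "dz": -10, "claw": 55},
    {"ax": 0, "ay": 0, "az": 0, "dx": 0, "dy": 0, "dz": 0, "claw": 55},
  ],
)

```text
time_s: 27.2
tcp_pos: [0.6032, 0.3108, 0.1747]
ee_rot: [[0.005, -1.0, 0.005], [-1.0, -0.005, 0.004], [-0.004, -0.005, -1.0]]
wrist_force: [0.3, -0.3, 1.1]
gripper_width: 0.65
gripper_force: 0.0
```

Call:
play_rows(
  steps=[
    {"ax": 0, "ay": 0, "az": 0, "dx": 39.5, "dy": 15.5, "dz": 0, "claw": 50},
    {"ax": 0, "ay": 0, "az": 0, "dx": 39.5, "dy": 15.5, "dz": 0, "claw": 50},
    {"ax": 0, "ay": 0, "az": 0, "dx": 39.5, "dy": 15.5, "dz": 0, "claw": 50},
    {"ax": 0, "ay": 0, "az": 0, "dx": 39.5, "dy": 15.5, "dz": 0, "claw": 50},
    {"ax": 0, "ay": 0, "az": 0, "dx": 39.5, "dy": 15.5, "dz": 0, "claw": 50},
    {"ax": 0, "ay": 0, "az": 0, "dx": 39.5, "dy": 15.5, "dz": 0, "claw": 50},
    {"ax": 0, "ay": 0, "az": 0, "dx": 39.5, "dy": 15.5, "dz": 0, "claw": 50},
    {"ax": 0, "ay": 0, "az": 0, "dx": 39.5, "dy": 15.5, "dz": 0, "claw": 50},
    {"ax": 0, "ay": 0, "az": 0, "dx": 39.5, "dy": 15.5, "dz": 0, "claw": 50},
    {"ax": 0, "ay": 0, "az": 0, "dx": 39.5, "dy": 15.5, "dz": 0, "claw": 50},
    {"ax": 0, "ay": 0, "az": 0, "dx": 40, "dy": 16, "dz": 0, "claw": 50},
    {"ax": 0, "ay": 0, "az": 0, "dx": 0, "dy": 0, "dz": 0, "claw": 50},
  ],
)

```text
time_s: 28.4
tcp_pos: [0.4296, -0.1287, 0.1695]
ee_rot: [[-0.002, -1.0, -0.005], [-1.0, 0.002, 0.0], [-0.0, 0.005, -1.0]]
wrist_force: [0.1, 0.1, -0.2]
gripper_width: 0.573
gripper_force: 0.0
```

Call:
play_rows(
  steps=[
    {"ax": 0, "ay": 0, "az": -8.3, "dx": 0, "dy": 0, "dz": 0, "claw": 50},
    {"ax": 0, "ay": 0, "az": -8.3, "dx": 0, "dy": 0, "dz": 0, "claw": 50},
    {"ax": 0, "ay": 0, "az": -8.3, "dx": 0, "dy": 0, "dz": 0, "claw": 50},
    {"ax": 0, "ay": 0, "az": -8.3, "dx": 0, "dy": 0, "dz": 0, "claw": 50},
    {"ax": 0, "ay": 0, "az": -8.3, "dx": 0, "dy": 0, "dz": 0, "claw": 50},
    {"ax": 0, "ay": 0, "az": -8.3, "dx": 0, "dy": 0, "dz": 0, "claw": 50},
    {"ax": 0, "ay": 0, "az": -8.3, "dx": 0, "dy": 0, "dz": 0, "claw": 50},
    {"ax": 0, "ay": 0, "az": -8.3, "dx": 0, "dy": 0, "dz": 0, "claw": 50},
    {"ax": 0, "ay": 0, "az": 0, "dx": 0, "dy": 0, "dz": 0, "claw": 50},
    {"ax": 0, "ay": 0, "az": 0, "dx": 0, "dy": 0, "dz": 0, "claw": 50},
  ],
)

```text
time_s: 29.4
tcp_pos: [0.4327, -0.1254, 0.1704]
ee_rot: [[0.917, -0.399, -0.002], [-0.399, -0.917, 0.0], [-0.002, 0.001, -1.0]]
wrist_force: [0.8, 0.6, -0.0]
gripper_width: 0.575
gripper_force: 0.0
```

Run:
```python
from station import *
from h import *
S=sense();print(S["joints"].round(1),S["tcp_pos"],np.degrees(np.arctan2(S["ee_rot"][1,1],S["ee_rot"][0,1])))
t=capture("top");s=capture("side")
cv2.imwrite("pics/t3.png",np.hstack([cv2.resize(t["frame"][150:310,190:340],None,fx=2.6,fy=2.6),cv2.resize(s["frame"][130:290,230:380],None,fx=2.6,fy=2.6)]))
```

```text
[  4.6   8.8 -28.5  -0.  -52.7  61.9] [ 0.43269321 -0.12543893  0.1703604 ] -113.5001486156144
```

View pics/t3.png

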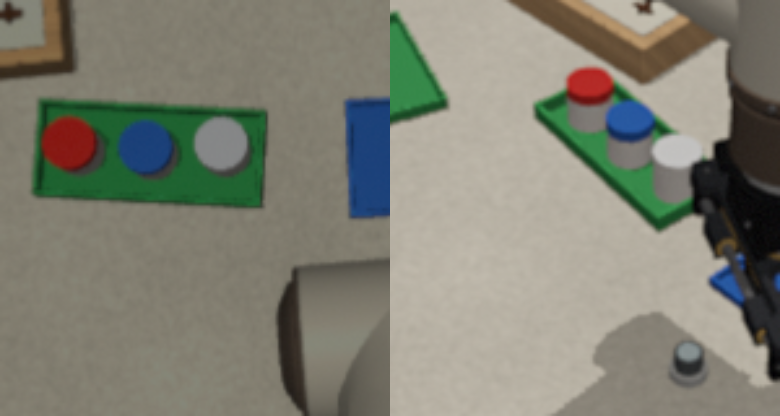

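Crop 3 shows the red, blue and white pots upright in the large green tray at (70,145), (147,147) and (221,143). Now I'll grasp the block.

Call:
play_rows(
  steps=[
    {"ax": 0, "ay": 0, "az": 0, "dx": -1, "dy": 0, "dz": 40, "claw": 50},
    {"ax": 0, "ay": 0, "az": 0, "dx": 0, "dy": 0, "dz": 40, "claw": 50},
    {"ax": 0, "ay": 0, "az": 0, "dx": 0, "dy": 0, "dz": 30, "claw": 50},
    {"ax": 0, "ay": 0, "az": 0, "dx": 0, "dy": 0, "dz": 22, "claw": 50},
    {"ax": 0, "ay": 0, "az": 0, "dx": 0, "dy": 0, "dz": 12, "claw": 50},
    {"ax": 0, "ay": 0, "az": 0, "dx": 0, "dy": 0, "dz": 6, "claw": 50},
    {"ax": 0, "ay": 0, "az": 0, "dx": 0, "dy": 0, "dz": 0, "claw": 50},
    {"ax": 0, "ay": 0, "az": 0, "dx": 0, "dy": 0, "dz": 0, "claw": 20},
    {"ax": 0, "ay": 0, "az": 0, "dx": 0, "dy": 0, "dz": 0, "claw": 20},
    {"ax": 0, "ay": 0, "az": 0, "dx": 0, "dy": 0, "dz": 0, "claw": 20},
    {"ax": 0, "ay": 0, "az": 0, "dx": 0, "dy": 0, "dz": 0, "claw": 20},
    {"ax": 0, "ay": 0, "az": 0, "dx": 0, "dy": 0, "dz": 0, "claw": 20},
    {"ax": 0, "ay": 0, "az": 0, "dx": 0, "dy": 0, "dz": 0, "claw": 20},
    {"ax": 0, "ay": 0, "az": 0, "dx": 0, "dy": 0, "dz": 0, "claw": 20},
  ],
)

```text
time_s: 30.9
tcp_pos: [0.4327, -0.1253, 0.0218]
ee_rot: [[0.918, -0.396, 0.001], [-0.396, -0.918, -0.0], [0.001, -0.0, -1.0]]
wrist_force: [-1.1, 1.2, 5.6]
gripper_width: 0.316
gripper_force: 30.0
```

Call:
play_rows(
  steps=[
    {"ax": 0, "ay": 0, "az": 0, "dx": 0, "dy": 0, "dz": -10, "claw": 20},
    {"ax": 0, "ay": 0, "az": 0, "dx": 0, "dy": 0, "dz": -25, "claw": 20},
    {"ax": 0, "ay": 0, "az": 0, "dx": 0, "dy": 0, "dz": -30, "claw": 20},
    {"ax": 0, "ay": 0, "az": 0, "dx": 0, "dy": 0, "dz": -15, "claw": 20},
    {"ax": 0, "ay": 0, "az": 4, "dx": 0, "dy": 0, "dz": 0, "claw": 20},
    {"ax": 0, "ay": 0, "az": 8, "dx": 0, "dy": 0, "dz": 0, "claw": 20},
    {"ax": 0, "ay": 0, "az": 8, "dx": 0, "dy": 0, "dz": 0, "claw": 20},
    {"ax": 0, "ay": 0, "az": 8, "dx": 0, "dy": 0, "dz": 0, "claw": 20},
    {"ax": 0, "ay": 0, "az": 8, "dx": 0, "dy": 0, "dz": 0, "claw": 20},
    {"ax": 0, "ay": 0, "az": 8, "dx": 0, "dy": 0, "dz": 0, "claw": 20},
    {"ax": 0, "ay": 0, "az": 8, "dx": 0, "dy": 0, "dz": 0, "claw": 20},
    {"ax": 0, "ay": 0, "az": 8, "dx": 0, "dy": 0, "dz": 0, "claw": 20},
    {"ax": 0, "ay": 0, "az": 4, "dx": 0, "dy": 0, "dz": 0, "claw": 20},
    {"ax": 0, "ay": 0, "az": 0, "dx": 0, "dy": 0, "dz": 0, "claw": 20},
  ],
)

```text
time_s: 32.3
tcp_pos: [0.4319, -0.1253, 0.1014]
ee_rot: [[0.046, -0.999, -0.0], [-0.999, -0.046, 0.0], [-0.0, 0.0, -1.0]]
wrist_force: [0.4, 0.3, -0.5]
gripper_width: 0.317
gripper_force: 30.0
```

Call:
play_rows(
  steps=[
    {"ax": 0, "ay": 0, "az": 0, "dx": -8, "dy": -12, "dz": 0, "claw": 20},
    {"ax": 0, "ay": 0, "az": 0, "dx": -18, "dy": -25, "dz": 0, "claw": 20},
    {"ax": 0, "ay": 0, "az": 0, "dx": -23, "dy": -32, "dz": 0, "claw": 20},
    {"ax": 0, "ay": 0, "az": 0, "dx": -23, "dy": -32, "dz": 0, "claw": 20},
    {"ax": 0, "ay": 0, "az": 0, "dx": -23, "dy": -32, "dz": 0, "claw": 20},
    {"ax": 0, "ay": 0, "az": 0, "dx": -18, "dy": -25, "dz": 0, "claw": 20},
    {"ax": 0, "ay": 0, "az": 0, "dx": -8, "dy": -12, "dz": 0, "claw": 20},
    {"ax": 0, "ay": 0, "az": 0, "dx": 0, "dy": 0, "dz": 0, "claw": 20},
    {"ax": 0, "ay": 0, "az": 0, "dx": 0, "dy": 0, "dz": 0, "claw": 20},
    {"ax": 0, "ay": 0, "az": 0, "dx": 0, "dy": 0, "dz": 0, "claw": 20},
  ],
)

```text
time_s: 33.3
tcp_pos: [0.5953, 0.0027, 0.101]
ee_rot: [[0.046, -0.999, -0.001], [-0.999, -0.046, -0.0], [0.0, 0.001, -1.0]]
wrist_force: [-0.3, 0.3, -0.8]
gripper_width: 0.318
gripper_force: 30.0
```

Call:
play_rows(
  steps=[
    {"ax": 0, "ay": 0, "az": 0, "dx": 0, "dy": -2, "dz": 20, "claw": 20},
    {"ax": 0, "ay": 0, "az": 0, "dx": 0, "dy": 0, "dz": 25, "claw": 20},
    {"ax": 0, "ay": 0, "az": 0, "dx": 0, "dy": 0, "dz": 15, "claw": 20},
    {"ax": 0, "ay": 0, "az": 0, "dx": 0, "dy": 0, "dz": 8, "claw": 20},
    {"ax": 0, "ay": 0, "az": 0, "dx": 0, "dy": 0, "dz": 4, "claw": 20},
    {"ax": 0, "ay": 0, "az": 0, "dx": 0, "dy": 0, "dz": 1.5, "claw": 20},
    {"ax": 0, "ay": 0, "az": 0, "dx": 0, "dy": 0, "dz": 0.5, "claw": 20},
    {"ax": 0, "ay": 0, "az": 0, "dx": 0, "dy": 0, "dz": 0, "claw": 20},
    {"ax": 0, "ay": 0, "az": 0, "dx": 0, "dy": 0, "dz": 0, "claw": 20},
    {"ax": 0, "ay": 0, "az": 0, "dx": 0, "dy": 0, "dz": 0, "claw": 20},
  ],
)

```text
time_s: 34.3
tcp_pos: [0.5986, 0.0036, 0.0276]
ee_rot: [[0.046, -0.999, 0.001], [-0.999, -0.046, 0.0], [-0.0, -0.001, -1.0]]
wrist_force: [-0.9, -0.4, -0.6]
gripper_width: 0.319
gripper_force: 30.0
```

Call:
play_rows(
  steps=[
    {"ax": 0, "ay": 0, "az": 0, "dx": 0, "dy": 0, "dz": 1.2, "claw": 20},
    {"ax": 0, "ay": 0, "az": 0, "dx": 0, "dy": 0, "dz": 0.8, "claw": 20},
    {"ax": 0, "ay": 0, "az": 0, "dx": 0, "dy": 0, "dz": 0, "claw": 20},
    {"ax": 0, "ay": 0, "az": 0, "dx": 0, "dy": 0, "dz": 0, "claw": 20},
    {"ax": 0, "ay": 0, "az": 0, "dx": 0, "dy": 0, "dz": 0, "claw": 44},
    {"ax": 0, "ay": 0, "az": 0, "dx": 0, "dy": 0, "dz": 0, "claw": 44},
    {"ax": 0, "ay": 0, "az": 0, "dx": 0, "dy": 0, "dz": 0, "claw": 44},
    {"ax": 0, "ay": 0, "az": 0, "dx": 0, "dy": 0, "dz": 0, "claw": 44},
    {"ax": 0, "ay": 0, "az": 0, "dx": 0, "dy": 0, "dz": -10, "claw": 44},
    {"ax": 0, "ay": 0, "az": 0, "dx": 0, "dy": 0, "dz": -30, "claw": 44},
    {"ax": 0, "ay": 0, "az": 0, "dx": 0, "dy": 0, "dz": -40, "claw": 44},
    {"ax": 0, "ay": 0, "az": 0, "dx": 0, "dy": 0, "dz": -40, "claw": 44},
    {"ax": 0, "ay": 0, "az": 0, "dx": 0, "dy": 40, "dz": -30, "claw": 44},
    {"ax": 0, "ay": 0, "az": 0, "dx": 0, "dy": 45, "dz": 0, "claw": 44},
    {"ax": 0, "ay": 0, "az": 0, "dx": 0, "dy": 45, "dz": 0, "claw": 44},
    {"ax": 0, "ay": 0, "az": 0, "dx": 0, "dy": 40, "dz": 0, "claw": 44},
    {"ax": 0, "ay": 0, "az": 0, "dx": 0, "dy": 0, "dz": 0, "claw": 44},
    {"ax": 0, "ay": 0, "az": 0, "dx": 0, "dy": 0, "dz": 0, "claw": 44},
  ],
)

```text
time_s: 36.1
tcp_pos: [0.4286, -0.0043, 0.1764]
ee_rot: [[0.047, -0.999, 0.003], [-0.999, -0.047, 0.001], [-0.001, -0.003, -1.0]]
wrist_force: [0.4, -0.4, 0.8]
gripper_width: 0.508
gripper_force: 0.0
```

Run:
```python
from station import *
from h import *
t=capture("top");s=capture("side")
cv2.imwrite("pics/t4.png",np.hstack([cv2.resize(t["frame"][160:250,190:500],(775,225)),])) ; cv2.imwrite("pics/t4.png",np.vstack([cv2.resize(t["frame"][160:250,190:500],(775,225)),cv2.resize(s["frame"][130:350,230:540],(520,369))[:, :].copy() if 0 else cv2.copyMakeBorder(cv2.resize(s["frame"][130:350,230:540],(520,369)),0,0,0,255,0)]))
```

```text
(no output)
```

View pics/t4.png

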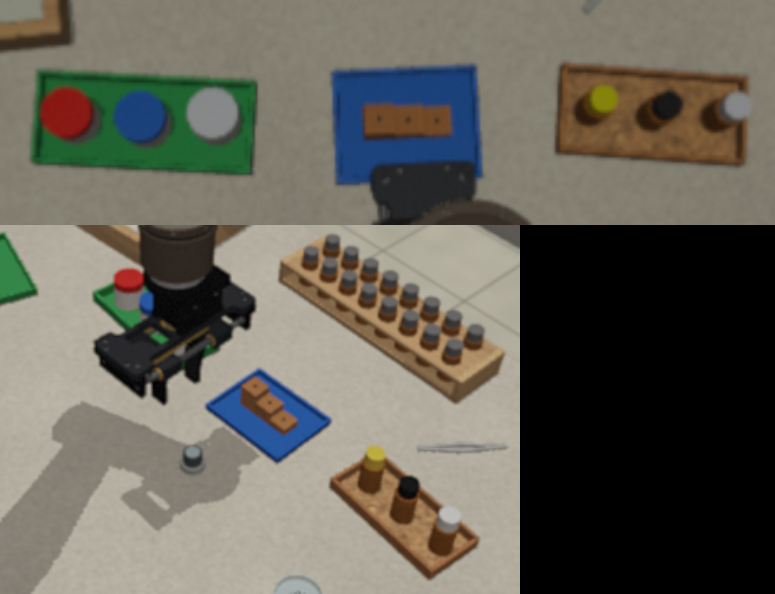

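The final view shows the block flat with steps up in the blue tray at (407,121). The three pots and three vials all stand in their trays, and the gripper is clear, so I'm handing in.

```bash
python3 -c "
from station import *
print(finish_job())"
```

```text
the job is handed in; nothing more can be done
None
```

The job is handed in at about 36 s: both vials went into the wooden tray first, then the two pots into the larger green tray, then the block flat and steps up in the blue tray; the last camera check showed everything in place, but no verdict was returned.

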